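Fill the round battery pack

ROBOT

A 6-joint arm with a two-finger parallel gripper is mounted at the origin on a cart in front of the work surface, level with it; the furniture and walls round the work are solid. World frame = base frame: x ahead of the robot, y to its left, z up, the work surface at z = 0. Lengths are in m, angles in rad, forces in N, time in s.
With the tool pointing down it reaches from about 0.35 to 0.975 m from the base axis. Payload 7.1 kg.
Tool frame: the origin (TCP) lies midway between the tips of the shut fingers; the grasp point (between the pads) lies 19 mm behind it; z points along the fingers, y is the line along which they close (so a half turn about z gives the same grasp; the last joint's range is limited). The gripper opens to 88 mm and grips with 3 to 60 N. Pads are 20 mm wide; open, the fingers measure 115 mm over their backs; the gripper's body (75 mm by 178 mm) begins 61 mm behind the grasp point.
Start: joints at [1.222, 0.423, 1.63, -0, 1.089, -0.019], TCP at [0.202, 0.591, 0.223] pointing down, gripper open.
Joint ranges: [-3, 3], [-0.9, 2.11], [0.09, 2.58], [-1.31, 4.45], [0.11, 2.69], [-2.54, 2.54]. Speed limits (rad/s): [2.39, 2.39, 3.01, 3.14, 3.14, 3.14].

INTERFACE

Orientations are given as a unit quaternion [w, x, y, z].
In Python, from station import move_pose, movel, movej, command_gripper, wait, inverse_kinematics, read_camera, camera_info, MotionError, job_done, get_time, get_joint_pos, get_qvel, get_effort, get_tcp_pos, get_ee_rot, get_ft_force, get_ft_torque, get_grip_width, get_finger_force gives the robot as it stands. Calls block until the motion is done:
- move_pose(position, orientation): joint-space move of the TCP to a pose.
- movel(position, frame=None, v=0.15, until_force=None): straight line of the TCP; frame=None keeps the orientation; v is the mean speed in m/s. With until_force (N) it stops when the force on the tool has changed by that much, and returns True; else False.
- movej(angles): joint-space move.
- command_gripper(opening): opening from 0.0 (shut) to 1.0 (fully open); the grip force is fixed at half the most; returns when the fingers have stopped.
- wait(seconds).
- inverse_kinematics(position, orientation): joint angles nearest the present ones, or None.
- read_camera(name): name is "scene" or "side" or "wrist"; returns the picture (480x640x3 uint8, red, green, blue); there is no depth.
- camera_info(name): a dict with "intrinsics" (3x3 intrinsics, pixels), "dist" ([k1, k2, p1, p2, k3] as OpenCV has them; the pictures are not rectified), "T" (4x4, takes a point from camera to world coordinates); the wrist camera has in their place "tool_from_camera" (4x4, takes a point from camera to tool coordinates, whose origin is the TCP and whose axes are the flange's). Camera axes: x right, y up, looking along -z (the intrinsics and any distortion apply to the point x, -y, -z); pixel columns grow to the right and rows downward; lengths in m; the calibration is good to about 2 mm. A picture is of the moment at which its call begins: read the wrist's pose just before it. camera_info takes no time and is no camera call.
A pose or a line that the arm cannot do raises MotionError and nothing moves.
- job_done(): hands the job in; it is judged then, once.
Readings, each from a call of its own:
- get_time(): time.
- get_joint_pos(): joint angles.
- get_qvel(): joint speeds.
- get_effort(): joint torques, N m.
- get_tcp_pos(): TCP position.
- get_ee_rot(): TCP orientation.
- get_ft_force(): force on the tool from outside, world axes, zero at the start.
- get_ft_torque(): the same for the moment, N m.
- get_grip_width(): opening from 0.0 (shut) to 1.0 (fully open).
- get_finger_force(): force on a finger pad.
Only numpy, scipy, OpenCV 4.12 (cv2) and the standard library are available. Lean on these libraries where they do the work, as an engineer would, in place of code of your own. Each camera call takes 0.05 s, during which the arm holds its last target. There are 200 camera calls.

TASK

Fill the round aluminium can with seven battery cells: it already holds five, carelessly spread, so shove them together with a cell where needed so that the last two fit (one in the middle, six around). Before the lying cell goes in, take it from its cradle, stand it upright, flat end down, on the tester's brass disc and let go of it for a full second. At the end all seven cells must stand upright, flat end down, on the floor of the can; leave the loupe and the screwdriver alone.

Things in the scene. Friction and masses are not known exactly. Their poses are not given: they have to be found in the camera images.
- lying_cell_c (a point): a teal cylindrical battery cell, 18 mm diameter, 66 mm long, 45 g; its point is the centre of the cell, its z axis runs along the cell from the flat end to the button end (a slightly raised, narrower nub, on which it will not stand straight). It starts lying level in the cradle, 34 mm above the desk, button end away from the robot (the cradle's own -y).
- standing_cell_c (a point): a teal cylindrical battery cell, 18 mm diameter, 66 mm long, 45 g; its point is the centre of the cell, its z axis runs along the cell from the flat end to the button end (a slightly raised, narrower nub, on which it will not stand straight). At the start it stands upright on the desk in front of the can.
- packed_1_c (a point): a teal cylindrical battery cell, 18 mm diameter, 66 mm long, 45 g; its point is the centre of the cell, its z axis runs along the cell from the flat end to the button end (a slightly raised, narrower nub, on which it will not stand straight). At the start it stands loose in the can, near the middle. The cells in the can slide along when pushed by something that reaches low beside them; pushed at the top alone they lean.
- packed_2_c (a point): a teal cylindrical battery cell, 18 mm diameter, 66 mm long, 45 g; its point is the centre of the cell, its z axis runs along the cell from the flat end to the button end (a slightly raised, narrower nub, on which it will not stand straight). At the start it stands loose in the can, against the wall: four such cells stand in two touching pairs, with one wide space (a cell fits in) and one narrow space opposite (no cell fits in) between the pairs.
- packed_3_c (a point): a teal cylindrical battery cell, 18 mm diameter, 66 mm long, 45 g; its point is the centre of the cell, its z axis runs along the cell from the flat end to the button end (a slightly raised, narrower nub, on which it will not stand straight). At the start it stands loose in the can, against the wall: four such cells stand in two touching pairs, with one wide space (a cell fits in) and one narrow space opposite (no cell fits in) between the pairs.
- packed_4_c (a point): a teal cylindrical battery cell, 18 mm diameter, 66 mm long, 45 g; its point is the centre of the cell, its z axis runs along the cell from the flat end to the button end (a slightly raised, narrower nub, on which it will not stand straight). At the start it stands loose in the can, against the wall: four such cells stand in two touching pairs, with one wide space (a cell fits in) and one narrow space opposite (no cell fits in) between the pairs.
- packed_5_c (a point): a teal cylindrical battery cell, 18 mm diameter, 66 mm long, 45 g; its point is the centre of the cell, its z axis runs along the cell from the flat end to the button end (a slightly raised, narrower nub, on which it will not stand straight). At the start it stands loose in the can, against the wall: four such cells stand in two touching pairs, with one wide space (a cell fits in) and one narrow space opposite (no cell fits in) between the pairs.
- can_floor (a point): centre of the inner floor of the upright round aluminium can, fixed to the desk on a black flange of 88 mm diameter: floor 10 mm above the desk, inner diameter 58 mm, outer diameter 66 mm, rim 50 mm above the floor. No partitions. Seven cells fit only as one in the middle and six around, about 2 mm to spare each way; cells and can are smooth (friction about 0.3); they stick out 16 mm above the rim. z points up.
- cradle: fixed black cradle, 40 x 84 mm, that holds the lying cell along its own y axis; origin at the desk under its centre. Two grey saddles, 8 mm wide along y, 25 mm either side of the middle, up to 31 mm high and 32 mm across carry the cell; between them 42 mm are open from both sides down to the 10 mm base.
- test_disc (a point): centre of the top of the brass disc, 40 mm diameter, 21 mm above the desk, on the fixed white cell tester, a block of 60 x 90 x 18 mm whose dark display lies 44 mm from the disc centre along the tester's own +y.
- loupe: black loupe, 38 mm diameter, 32 mm high, a bystander; origin under its centre
- screwdriver: blue screwdriver, 141 mm long, a bystander; origin under its centre
Not all that is in view belongs to the job. Of the things that look like the part that bears test_disc, the largest one is meant.

How it is judged:
On the way:
1. the cell from the cradle stands upright on the brass disc, let go (horizontal distance between lying_cell_c and test_disc below 0.018 m and z of lying_cell_c in the frame of test_disc between 0.029 and 0.037 m and angle between lying_cell_c's own z axis and vertical below 0.1 rad and contact force between the fingers and lying_cell below 0.05 N), for 0.5 s.
At the end, for the whole second after the job is handed in: all seven cells stand in the can at rest: each centre within 23 mm of the can's axis and 29 to 37 mm above its floor, each cell within 0.12 rad of upright, button end up (horizontal distance between each of lying_cell_c, standing_cell_c, packed_1_c, packed_2_c, packed_3_c, packed_4_c, packed_5_c and can_floor below 0.023 m and z of lying_cell_c in the frame of can_floor between 0.029 and 0.037 m and angle between each of lying_cell_c, standing_cell_c, packed_1_c, packed_2_c, packed_3_c, packed_4_c, packed_5_c's own z axis and vertical below 0.12 rad and linear speed of each of lying_cell, standing_cell, packed_1, packed_2, packed_3, packed_4, packed_5 below 0.02 m/s and z of standing_cell_c in the frame of can_floor between 0.029 and 0.037 m and z of packed_1_c in the frame of can_floor between 0.029 and 0.037 m and z of packed_2_c in the frame of can_floor between 0.029 and 0.037 m and z of packed_3_c in the frame of can_floor between 0.029 and 0.037 m and z of packed_4_c in the frame of can_floor between 0.029 and 0.037 m and z of packed_5_c in the frame of can_floor between 0.029 and 0.037 m); the robot touches nothing.
It fails at once if the loupe or the screwdriver is moved more than 25 mm (distance of any of loupe, screwdriver from where it was at the start of the episode above 0.025 m).
It also fails if it takes over 72 s, if anything falls off the work surface, if the arm or the gripper's body presses on something with over 40 N, if the wrist force passes 120 N, or if a joint passes its speed limit or range.

## Working session

There is one attempt and no reset: what is moved stays moved. The work goes in short steps, each a Python script; the robot and the scene stay as the last script left them, time stands still between calls to the robot, and variables do not carry over. Pictures are saved under pics/ and viewed, at most 13 in all, crops included, and the job is handed in when it is done.

```bash
mkdir -p pics; ls
python3 - <<'E'
from station import *
import cv2
a=read_camera("scene");b=read_camera("side")
cv2.imwrite("pics/scene0.png",a[:,:,::-1]);cv2.imwrite("pics/side0.png",b[:,:,::-1])
for n in("scene","side","wrist"):
  print(n,camera_info(n))
print(get_time(),get_tcp_pos(),get_ee_rot())
E
```

```text
pics
scene {'intrinsics': array([[538.87448957,   0.        , 322.57803275],
       [  0.        , 538.87448957, 244.42151147],
       [  0.        ,   0.        ,   1.        ]]), 'dist': array([-0.06321944,  0.        ,  0.        ,  0.        ,  0.        ]), 'T': array([[ 0.74520727,  0.31196192, -0.58936057, -0.24975206],
       [-0.66671187,  0.33172553, -0.667423  , -0.92004416],
       [-0.01270462,  0.89030216,  0.45519299,  0.71308223],
       [ 0.        ,  0.        ,  0.        ,  1.        ]])}
side {'intrinsics': array([[435.14956888,   0.        , 319.8581982 ],
       [  0.        , 435.14956888, 232.96958798],
       [  0.        ,   0.        ,   1.        ]]), 'dist': array([0.02700987, 0.        , 0.        , 0.        , 0.        ]), 'T': array([[ 0.80993647,  0.34939407, -0.47109097,  0.15953924],
       [-0.58643159,  0.46865958, -0.66064831, -0.59564374],
       [-0.0100453 ,  0.81134578,  0.58448021,  0.57684046],
       [ 0.        ,  0.        ,  0.        ,  1.        ]])}
wrist {'intrinsics': array([[424.32303426,   0.        , 328.07815965],
       [  0.        , 424.32303426, 248.36929167],
       [  0.        ,   0.        ,   1.        ]]), 'dist': array([-0.06821357,  0.        ,  0.        ,  0.        ,  0.        ]), 'tool_from_camera': array([[ 8.93140171e-04,  9.52482413e-01,  3.04592276e-01,
         8.43322748e-02],
       [ 9.99999551e-01, -9.47528144e-04,  3.07431444e-05,
        -1.03080311e-03],
       [ 3.17892059e-04,  3.04592112e-01, -9.52482832e-01,
        -1.62488262e-01],
       [ 0.00000000e+00,  0.00000000e+00,  0.00000000e+00,
         1.00000000e+00]])}
0.1 [0.20222239 0.59086536 0.22198923] [-1.21282621e-04  1.64153884e-01  9.86434509e-01 -6.68126300e-04]
```

View pics/scene0.png

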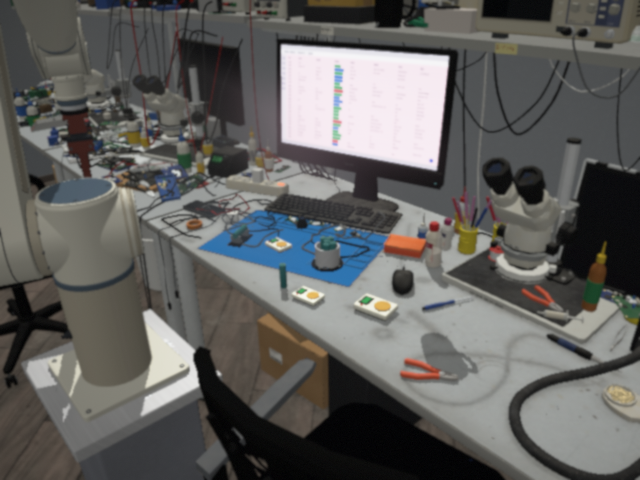

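View pics/side0.png

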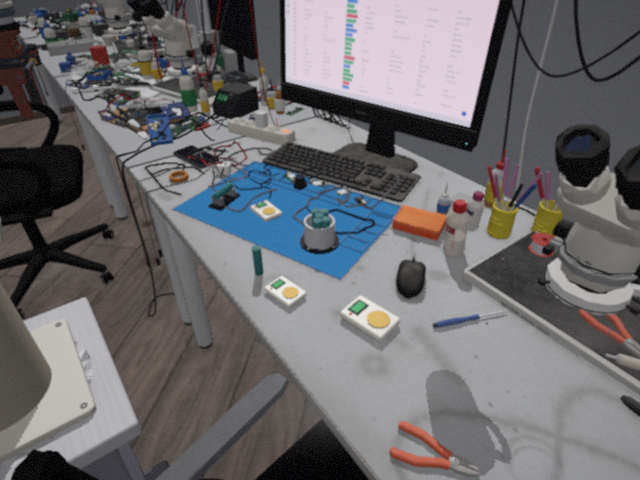

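The side view shows the lying cell in its cradle at (222,192), the can at (320,230) and the standing cell at (258,262). The testers are at (265,210), (285,292) and the largest at (370,317). The screwdriver is at (470,320). The small dark object at (300,182) is probably the loupe.

```bash
cat > h.py <<'E'
from station import *
import numpy as np, cv2
from scipy.spatial.transform import Rotation as Ro
def down(a):
    """tool down, tool x axis at world angle a (closing line at a-90deg)"""
    R=np.array([[np.cos(a),np.sin(a),0],[np.sin(a),-np.cos(a),0],[0,0,-1.]])
    return Ro.from_matrix(R).as_quat()[[3,0,1,2]]
def wristT():
    q=np.array(get_ee_rot());T=np.eye(4);T[:3,:3]=Ro.from_quat(q[[1,2,3,0]]).as_matrix();T[:3,3]=get_tcp_pos()
    return T@camera_info("wrist")["tool_from_camera"]
def rays(cam,px,T=None):
    i=camera_info(cam);T=i["T"] if T is None else T
    u=cv2.undistortPoints(np.array(px,float).reshape(-1,1,2),i["intrinsics"],i["dist"])[:,0]
    d=np.c_[u[:,0],-u[:,1],-np.ones(len(u))]@T[:3,:3].T
    return T[:3,3],d
def onplane(cam,px,z,T=None):
    o,d=rays(cam,px,T);return o+d*((z-o[2])/d[:,2])[:,None]
def proj(cam,P,T=None):
    i=camera_info(cam);T=i["T"] if T is None else T
    p=(np.array(P,float)-T[:3,3])@T[:3,:3]
    return cv2.projectPoints((p*[1,-1,-1]).reshape(-1,1,3),np.zeros(3),np.zeros(3),i["intrinsics"],i["dist"])[0][:,0]
def snap(name):
    T=wristT();im=read_camera("wrist");cv2.imwrite(f"pics/{name}.png",im[:,:,::-1]);np.save(f"pics/{name}.npy",T);return im,T
E
python3 - <<'E'
from h import *
np.set_printoptions(precision=3,suppress=True)
for n,p,z in [("cradle cell",(222,192),.034),("can top",(320,222),.075),("can base",(320,240),0),("standing base",(259,275),0),("small tst",(265,210),.015),("mid",(291,292),.02),("big disc",(379,319),.021),("loupe",(300,185),.0),("screwdr",(455,321),0)]:
    print(n,onplane("side",[p],z)[0])
E
```

```text
cradle cell [0.505 0.302 0.034]
can top [0.587 0.003 0.075]
can base [0.609 0.035 0.   ]
standing base [0.442 0.013 0.   ]
small tst [0.562 0.194 0.015]
mid [ 0.457 -0.085  0.02 ]
big disc [ 0.541 -0.232  0.021]
loupe [0.711 0.266 0.   ]
screwdr [ 0.66 -0.3   0.  ]
```

Run:
```python
from h import *
np.set_printoptions(precision=3,suppress=True)
print(get_time())
move_pose([.505,.302,.17],down(2.1)); print(get_time(),get_joint_pos()); im1,_=snap("cr1")
move_pose([.575,.01,.24],down(1.57)); wait(.1);print(get_time(),get_joint_pos()); im2,_=snap("can1")
cv2.imwrite("pics/m1.png",np.hstack([im1[40:440,120:520],im2[40:440,120:520]])[:,:,::-1])
```

```text
0.1
1.6583 [ 0.52   0.435  1.752  0.     0.955 -0.01 ]
2.9833 [-0.001  0.331  1.728  0.     1.084 -0.002]
```

View pics/m1.png

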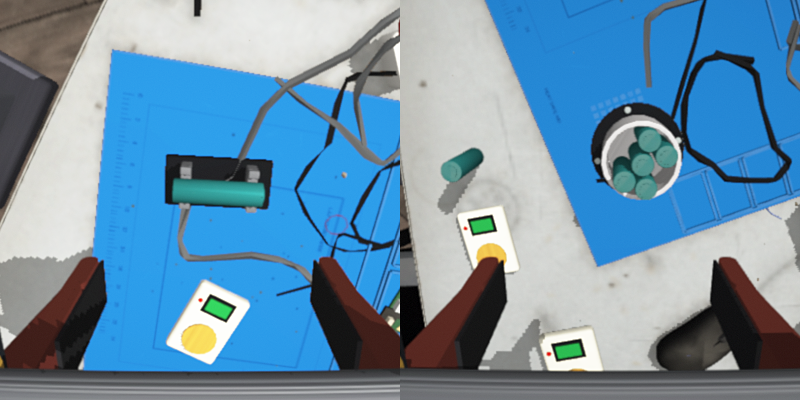

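The left half shows the cradle with its cell at crop (220,192). The right half shows the can rim at about (642,157) with five cells: (647,138), (665,155), (641,166), (624,182) and (645,187). The standing cell's top is near (452,172). Next I'll take a closer view of the can.

Run:
```python
from h import *
np.set_printoptions(precision=4,suppress=True)
T=np.load("pics/can1.npy");im=cv2.imread("pics/can1.png");hsv=cv2.cvtColor(im,cv2.COLOR_BGR2HSV)
c=onplane("wrist",[(362,197)],.06,T)[0];print("can",c)
m=cv2.inRange(hsv,(78,90,40),(98,255,255));m[:, 230:]=0;m[:180]=0;m[235:]=0
ys,xs=np.nonzero(m);print("standing bbox",xs.min(),xs.max(),ys.min(),ys.max(),len(xs))
box=cv2.minAreaRect(np.c_[xs,ys].astype(np.float32));print(box)
print("base->",onplane("wrist",[(xs[xs>xs.max()-4].mean(),ys[xs>xs.max()-4].mean())],0,T),"top",onplane("wrist",[(172,212)],.066,T))
move_pose([c[0],c[1]-.075,.11],down(1.57));wait(.1);im,T=snap("can2")
print(get_time());np.save("pics/c.npy",c)
p=proj("wrist",[[c[0],c[1],.076]],T)[0].astype(int);print(p)
x0,y0=max(p[0]-120,0),max(p[1]-120,0)
cv2.imwrite("pics/can2c.png",cv2.resize(im[y0:y0+240,x0:x0+240],None,fx=2.5,fy=2.5)[:,:,::-1]);print(x0,y0)
```

```text
can [0.6018 0.0292 0.06  ]
standing bbox 162 202 189 221 793
((182.09231567382812, 204.6615447998047), (20.837833404541016, 44.40443420410156), 60.2551155090332)
base-> [[0.4505 0.0176 0.    ]] top [[0.4465 0.0179 0.066 ]]
3.8167
[325 134]
205 14
```

View pics/can2c.png

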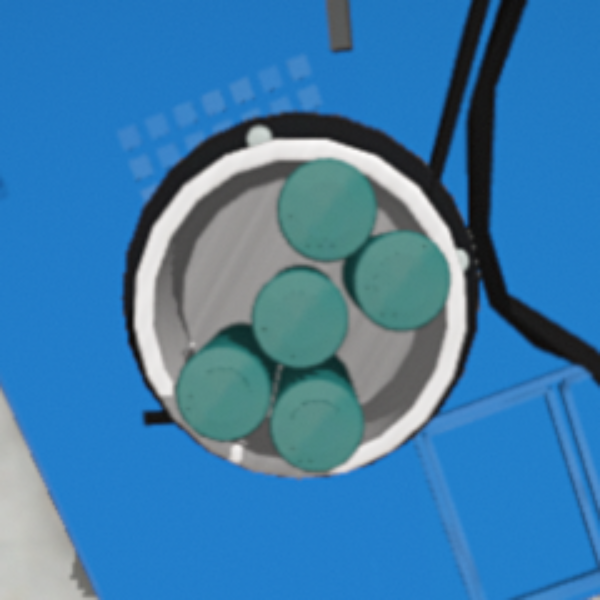

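The close view shows cell tops at crop pixels (327,209), (402,280), (299,316) for the middle cell, (223,393) and (317,422). The rim's outer circle is centred near (302,307). The wide space is upper left and the narrow one lower right.

Run:
```python
from h import *
np.set_printoptions(precision=4,suppress=True)
T=np.load("pics/can2.npy");im=cv2.imread("pics/can2.png");hsv=cv2.cvtColor(im,cv2.COLOR_BGR2HSV)
w=cv2.inRange(hsv,(0,0,190),(179,45,255));w[:14]=0;w[254:]=0;w[:,:205]=0;w[:,445:]=0
pts=cv2.findNonZero(w);(rc,rr)=cv2.minEnclosingCircle(pts);print("rim px",rc,rr)
P=lambda l,z:onplane("wrist",np.array(l)/2.5+[205,14],z,T)
ring=P([(135,305),(468,300),(290,138),(330,475)],.06)
print("rim ends",ring, "cx",ring[:2,0].mean(),np.ptp(ring[:2,0]),"cy",ring[2:,1].mean(),np.ptp(ring[2:,1]))
c=np.array([ring[:2,0].mean(),ring[2:,1].mean()])
t=P([(327,209),(402,280),(299,316),(223,393),(317,422)],.076)[:,:2]
print(t)
v=t-c;print(c,"r mm",np.hypot(*v.T)*1e3,"ang",np.degrees(np.arctan2(v[:,1],v[:,0])))
print(np.hypot(*(t[:,None]-t[None]).transpose(2,0,1))*1e3)
```

```text
rim px (288.5, 171.0) 117.03107452392578
rim ends [[ 0.5689  0.0276  0.06  ]
 [ 0.6344  0.0286  0.06  ]
 [ 0.5995  0.0585  0.06  ]
 [ 0.6075 -0.0065  0.06  ]] cx 0.6016190879593577 0.06551341114911147 cy 0.025992052441806447 0.06497836811426877
[[0.6062 0.0451]
 [0.6199 0.0328]
 [0.6012 0.0264]
 [0.5871 0.0124]
 [0.6046 0.007 ]]
[0.6016 0.026 ] r mm [19.6113 19.4798  0.5553 19.9236 19.259 ] ang [  76.4044   20.4801  134.8004 -136.9198  -81.1713]
[[ 0.     18.3297 19.3261 37.875  38.1284]
 [18.3297  0.     19.715  38.6396 30.0317]
 [19.3261 19.715   0.     19.9146 19.711 ]
 [37.875  38.6396 19.9146  0.     18.3285]
 [38.1284 30.0317 19.711  18.3285  0.    ]]
```

The wide space has centre spacing 147° and the narrow one 102°. I'll lower the standing cell beside C in the wide space and sweep C and D about 34° towards the narrow side. That leaves room for the other cell between A and it.

```bash
cat >> h.py <<'E'
def teal(im,roi):
    x0,y0,x1,y1=roi
    m=cv2.inRange(cv2.cvtColor(im,cv2.COLOR_RGB2HSV),(76,80,30),(98,255,255));k=np.zeros_like(m);k[y0:y1,x0:x1]=m[y0:y1,x0:x1]
    cs=cv2.findContours(k,cv2.RETR_EXTERNAL,cv2.CHAIN_APPROX_NONE)[0]
    return max(cs,key=cv2.contourArea) if cs else None
def standing(name,x,y,ztop,h=.10):
    """look straight down on a cell standing near x,y (tool x along +y); returns top centre"""
    move_pose([x,y-.084,ztop+h],down(np.pi/2));wait(.1);im,T=snap(name)
    u,v=proj("wrist",[[x,y,ztop]],T)[0].astype(int)
    k=teal(im,(max(u-60,0),max(v-60,0),u+60,v+60));(c,r)=cv2.minEnclosingCircle(k)
    p=onplane("wrist",[c,(c[0]+r,c[1])],ztop,T);print(name,"px",c,r,"pos",p[0],"rad",p[1,0]-p[0,0]);return p[0]
E
python3 - <<'E'
from h import *
p=standing("st1",.447,.018,.066)
D=down(np.pi/2)
move_pose([p[0],p[1],.12],D);movel([p[0],p[1],.052],v=.12);command_gripper(0.0)
print(get_grip_width()*88,get_finger_force(),get_time())
movel([p[0],p[1],.15],v=.2)
c=[.6016,.0260]
move_pose([c[0]-.017,c[1]+.010,.145],D);wait(.2);print(get_tcp_pos(),get_grip_width()*88)
im,T=snap("hold1");cv2.imwrite("pics/hold1c.png",cv2.resize(im[60:460,170:490],None,fx=1.5,fy=1.5)[:,:,::-1]);print(get_time(),proj("wrist",[[*c,.06]],T))
E
```

```text
st1 px (321.77777099609375, 111.27777862548828) 14.889095306396484 pos [0.44507103 0.01849497 0.066     ] rad 0.00883031044343785
17.20086227856765 29.994078436866403 6.9417
[0.58308654 0.03582265 0.14462274] 16.796005998185034
8.45 [[358.64784879 269.84431343]]
```

View pics/hold1c.png

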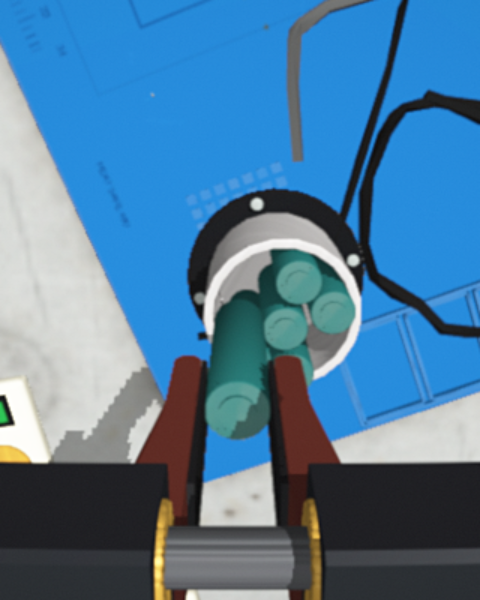

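The held cell is upright between the fingers, with its top at crop (240,408). The rim is centred near (282,316), against a prediction of (283,315), so the can position holds.

Run:
```python
from h import *
np.set_printoptions(precision=4,suppress=True)
im=cv2.imread("pics/hold1.png")[:,:,::-1];T=np.load("pics/hold1.npy")
print("tcp now",get_tcp_pos(),get_joint_pos())
print("held top est",onplane("wrist",[(330,332)],.1446+.014,T), onplane("wrist",[(311,338),(348.5,330)],.1446+.014,T))
movel([.6016-.017,.0260+.010,.145]);wait(.2);print(get_tcp_pos())
```

```text
tcp now [0.5834 0.0358 0.1449] [ 0.041   0.4643  1.7749 -0.      0.9033  0.0412]
held top est [[0.5836 0.0371 0.1586]] [[0.5761 0.0344 0.1586]
 [0.5908 0.038  0.1586]]
[0.5846 0.036  0.1451]
```

Run:
```python
from h import *
np.set_printoptions(precision=4,suppress=True)
c=np.array([.6016,.0260]);off=np.array([0,.0007])
def at(a,r):a=np.radians(a);return c-off+r*np.array([np.cos(a),np.sin(a)])
p=at(155,.0195)
movel([*p,.135],v=.1);wait(.15);f0=get_ft_force()
hit=movel([*p,.0785],v=.05,until_force=4);print("hit",hit,get_tcp_pos(),get_ft_force()-f0,get_time())
if not hit:
    for a in range(160,205,4):
        h=movel([*at(a,.0192),.0785],v=.03,until_force=12)
        if h:print("stop",a);break
    wait(.2);print(get_tcp_pos(),get_ft_force()-f0,get_time())
    im,T=snap("push1");cv2.imwrite("pics/push1c.png",cv2.resize(im[60:460,170:490],None,fx=1.5,fy=1.5)[:,:,::-1])
```

```text
hit False [0.5842 0.0336 0.0788] [-0.1546 -0.7464  0.5251] 10.5833
[0.5841 0.0175 0.0785] [-0.107  -1.6125  0.0522] 13.7833
```

View pics/push1c.png

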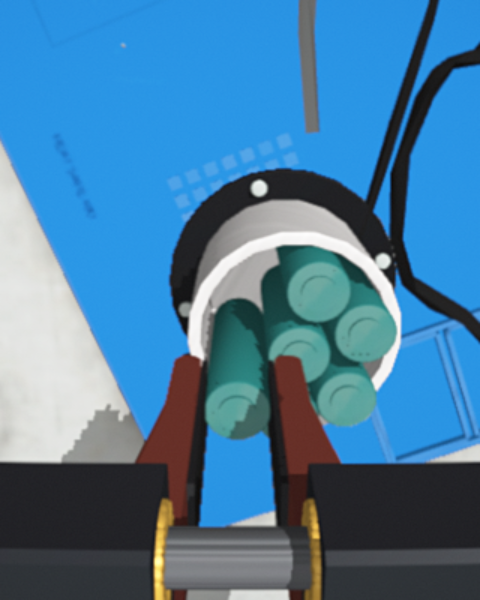

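The held cell is in the can at (238,400) and the pushed cell has slid to (345,398). Now I'll release and check from above.

Run:
```python
from h import *
command_gripper(.34);wait(.3)
p=get_tcp_pos();movel([p[0],p[1],.13],v=.15)
move_pose([.6016,.026-.084,.15],down(np.pi/2));wait(.1);im,T=snap("can3");print(get_time())
u,v=proj("wrist",[[.6016,.026,.076]],T)[0].astype(int);x0,y0=u-90,max(v-90,0);print(x0,y0)
cv2.imwrite("pics/can3c.png",cv2.resize(im[y0:y0+180,x0:x0+180],None,fx=3,fy=3)[:,:,::-1])
```

```text
15.6333
241 23
```

View pics/can3c.png

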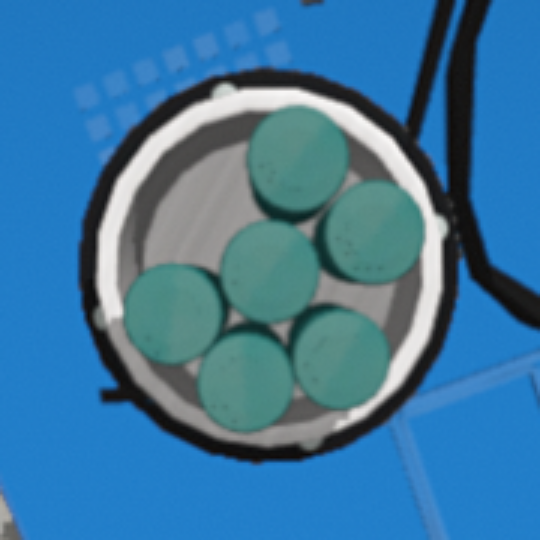

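All six cells stand in the can. The new cell's top is at (174,313), its neighbours are (246,381) and (341,356), and the free slot is at about (205,205). Next I'll measure the disc and the lying cell, then check IK for the tilted pick and place.

```bash
cat >> h.py <<'E'
def quat(x,z):
    return Ro.from_matrix(np.c_[x,np.cross(z,x),z]).as_quat()[[3,0,1,2]]
E
python3 - <<'E'
from h import *
np.set_printoptions(precision=4,suppress=True)
# final slot
T=np.load("pics/can3.npy")
t=onplane("wrist",np.array([(298,160),(373,231),(270,271),(174,313),(246,381),(341,356)])/3+[241,23],.076,T)[:,:2]
v=t-[.6016,.026];print(np.hypot(*v.T)*1e3,np.degrees(np.arctan2(v[:,1],v[:,0])))
move_pose([.541,-.232-.084,.16],down(np.pi/2));wait(.15);im,T=snap("disc");hsv=cv2.cvtColor(im,cv2.COLOR_RGB2HSV)
y=cv2.inRange(hsv,(15,100,120),(35,255,255))
for k in cv2.findContours(y,cv2.RETR_EXTERNAL,cv2.CHAIN_APPROX_NONE)[0]:
    if cv2.contourArea(k)>150:
        e=cv2.fitEllipse(k);p=onplane("wrist",[e[0]],.021,T)[0];q=onplane("wrist",k[:,0],.021,T);print("disc",e,p,np.ptp(q[:,0]),np.ptp(q[:,1]));
T=np.load("pics/cr1.npy");im=cv2.imread("pics/cr1.png")[:,:,::-1]
k=teal(im,(120,40,520,300));b=cv2.boxPoints(cv2.minAreaRect(k));P=onplane("wrist",b,.034,T)[:,:2]
e=[P[1]-P[0],P[2]-P[1]];L=max(e,key=np.linalg.norm);L=L*np.sign(L[0]);print("lying",P.mean(0),[np.linalg.norm(i) for i in e],np.degrees(np.arctan2(L[1],L[0])),get_time())
E
```

```text
[19.1371 19.1524  0.1961 18.8043 19.8087 19.4937] [  76.0088   20.7212 -157.2145 -157.1041 -103.0635  -49.5032]
disc ((246.08050537109375, 432.48712158203125), (16.647539138793945, 70.71255493164062), 4.465734958648682) [ 0.4694 -0.4985  0.021 ] 0.018720004975669835 0.08485168480226524
disc ((327.6480712890625, 111.8896255493164), (56.40950393676758, 58.451351165771484), 179.72286987304688) [ 0.5407 -0.2301  0.021 ] 0.03886065269539496 0.03815904579848539
lying [0.5101 0.3066] [np.float64(0.01972168328891762), np.float64(0.06822181657984842)] 27.370186037342055 16.8667
```

```bash
cat > lie.py <<'E'
from h import *
np.set_printoptions(precision=3,suppress=True)
f=np.radians(25);g=.015;s=.004
up=np.array([0,0,1.])
a=np.radians(27.4);u=np.array([np.cos(a),np.sin(a),0]);C=np.array([.5101,.3066,.034])
zp=-np.cos(f)*up-np.sin(f)*u;xp=np.cos(f)*u-np.sin(f)*up
qp=quat(xp,zp);P=C+s*u+g*zp
disc=np.array([.5407,-.2301,.021])
def place(yaw,lift=0.):
    w=np.array([np.cos(yaw),np.sin(yaw),0]);z=np.cos(f)*w-np.sin(f)*up;x=np.cos(f)*up+np.sin(f)*w
    return disc+up*(.033+s+lift)+g*z,quat(x,z),z
E
python3 - <<'E'
from lie import *
print("pick",inverse_kinematics(P,qp),inverse_kinematics(P-.08*zp,qp),"tip",P)
for d in (-80,-60,-40,-23,-10,10,30):
    p,q,z=place(np.radians(d),.001);print(d,inverse_kinematics(p,q),inverse_kinematics(p+[0,0,.08],q))
E
```

```text
pick [0.514 0.842 1.475 0.016 1.26  1.598] [0.512 0.788 1.378 0.014 1.412 1.599] tip [0.508 0.306 0.02 ]
-80 None None
-60 [-0.026  0.874  2.16   4.209  1.08  -1.675] [-0.026  0.676  2.195  4.294  1.008 -1.843]
-40 [-0.207  0.895  2.29   3.624  1.173 -1.549] [-0.207  0.668  2.331  3.671  1.01  -1.65 ]
-23 [-0.44   0.908  2.329  3.104  1.23  -1.575] [-0.44   0.67   2.373  3.101  1.036 -1.566]
-10 [-0.62   0.9    2.306  2.708  1.192 -1.6  ] [-0.62   0.668  2.348  2.666  1.022 -1.508]
10 [-0.814  0.876  2.19   2.122  1.094 -1.5  ] [-0.814  0.673  2.227  2.039  1.012 -1.333]
30 [-0.891  0.877  2.016  1.607  1.11  -1.295] [-0.891  0.704  2.047  1.537  1.11  -1.138]
```

Run:
```python
from lie import *
command_gripper(.55)
H=P-.10*zp
move_pose([H[0],H[1],.25],qp)
movel(H,v=.2);wait(.1)
movel(P,v=.08,until_force=6);print(get_tcp_pos(),P)
command_gripper(0.);print(get_grip_width()*88,get_finger_force(),get_time())
if get_grip_width()*88>14:
    movel(P+[0,0,.25],v=.2);print(get_grip_width()*88)
    p,q,z=place(np.radians(20),.2);J=inverse_kinematics(p,q);print(J,get_joint_pos())
    if J is not None: movej(J);wait(.1)
    print(get_tcp_pos(),p,get_grip_width()*88,get_finger_force(),get_time())
    im=read_camera("side");cv2.imwrite("pics/side1.png",cv2.resize(im[160:400,220:540],None,fx=2,fy=2)[:,:,::-1])
```

```text
[0.509 0.306 0.021] [0.508 0.306 0.02 ]
17.324154054970297 29.998572506010532 22.625
17.197239262374932
[-0.865  0.413  2.136  1.602  1.015 -0.908] [0.514 0.553 1.374 0.015 1.653 1.604]
[ 0.554 -0.225  0.252] [ 0.553 -0.225  0.252] 17.129948045876382 29.99845650047064 26.275
```

View pics/side1.png

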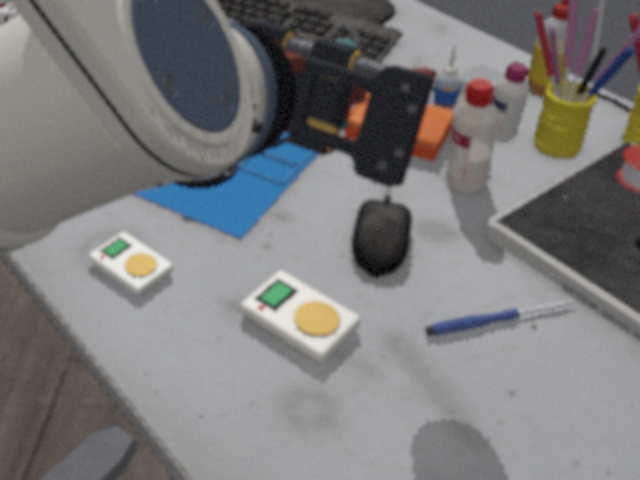

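The gripper holds the cell upright between the fingers, its top visible at (345,45), with the disc below at (318,318) and nothing in the way. Next I'll lower it with a force stop.

Run:
```python
from lie import *
p,q,z=place(np.radians(20),.02);movel(p,v=.15);wait(.15)
p,q,z=place(np.radians(20),-.003)
hit=movel(p,v=.03,until_force=3);print("hit",hit,get_tcp_pos(),p)
im=read_camera("side");cv2.imwrite("pics/side2.png",cv2.resize(im[240:360,300:460],None,fx=3,fy=3)[:,:,::-1])
command_gripper(.4);wait(1.1);print(get_finger_force(),get_time())
t=get_tcp_pos();movel(t-.09*z,v=.15)
im=read_camera("side");cv2.imwrite("pics/side3.png",cv2.resize(im[240:360,300:460],None,fx=3,fy=3)[:,:,::-1])
movel(t-.09*z+[0,0,.15],v=.25);print(get_time())
```

```text
hit True [ 0.554 -0.225  0.051] [ 0.553 -0.225  0.049]
0.0 30.1417
31.6917
```

View pics/side3.png

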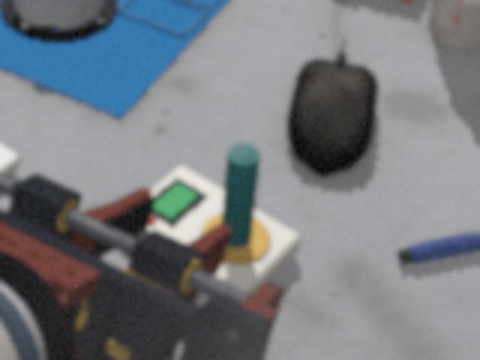

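The lying cell stands upright on the brass disc, with its top at (243,152). Now I'll regrasp it from above and insert it.

Run:
```python
from h import *
np.set_printoptions(precision=4,suppress=True)
D=down(np.pi/2)
move_pose([.45,-.25,.30],D)
p=standing("st2",.5407,-.2301,.087)
if np.hypot(p[0]-.5407,p[1]+.2301)<.015:
    movel([p[0],p[1],.187],v=.2);wait(.15);movel([p[0],p[1],.073],v=.12,until_force=5);print(get_tcp_pos())
    command_gripper(0.);print(get_grip_width()*88,get_finger_force(),get_time())
    movel([p[0],p[1],.18],v=.2)
    c=np.array([.6016,.0260]);off=np.array([0,.0007]);a=np.radians(139.5)
    q=c-off+.0193*np.array([np.cos(a),np.sin(a)])
    move_pose([*q,.16],D);movel([*q,.140],v=.08);wait(.25);f0=get_ft_force()
    hit=movel([*q,.0785],v=.05,until_force=4);print("hit",hit,get_tcp_pos(),q,get_ft_force()-f0,get_time())
    im,T=snap("ins");cv2.imwrite("pics/insc.png",cv2.resize(im[60:460,170:490],None,fx=1.5,fy=1.5)[:,:,::-1])
```

```text
st2 px (328.0, 113.5) 14.534542083740234 pos [ 0.5401 -0.2308  0.087 ] rad 0.00867111951739441
[ 0.5406 -0.2311  0.0736]
17.04261439270364 30.001470006227464 36.0917
hit False [0.5872 0.0379 0.0789] [0.5869 0.0378] [-1.2459 -0.1267 -0.0978] 39.8667
```

View pics/insc.png

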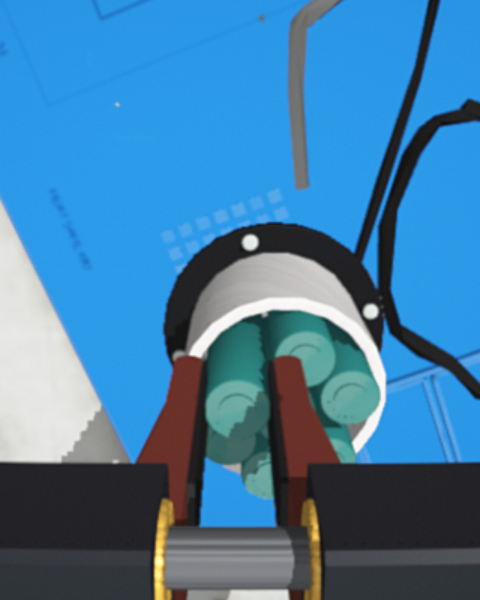

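The cell, at (238,395), is down in the free slot between its neighbours. I'll release it and check.

Run:
```python
from h import *
command_gripper(.34);wait(.3)
p=get_tcp_pos();movel([p[0],p[1],.14],v=.15)
move_pose([.6016,.026-.084,.16],down(np.pi/2));wait(.2);im,T=snap("can4");print(get_time())
u,v=proj("wrist",[[.6016,.026,.076]],T)[0].astype(int);x0,y0=u-90,max(v-90,0);print(x0,y0)
s=read_camera("side")[190:260,280:360]
cv2.imwrite("pics/can4c.png",np.hstack([cv2.resize(im[y0:y0+180,x0:x0+180],(400,400)),cv2.resize(s,(400,400))])[:,:,::-1])
```

```text
41.95
240 24
```

View pics/can4c.png

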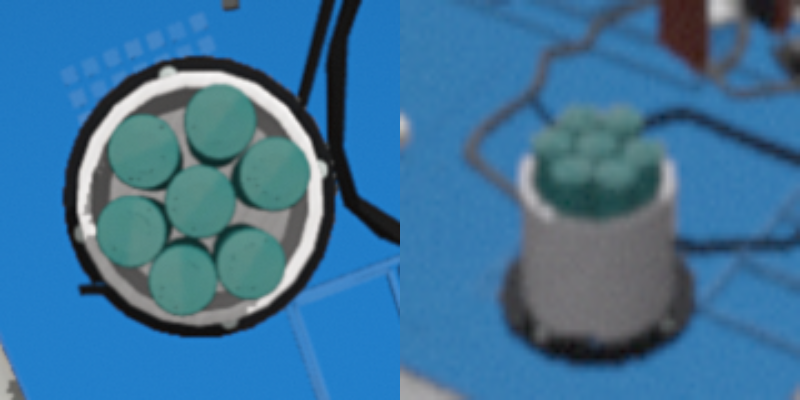

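All seven cells stand in the can with their tops at one height: the middle one at (200,201) and six around it. The robot is clear of everything, so I'm handing in.

```bash
python3 -c "
from station import *
print(job_done(),get_time())"
```

```text
the job is handed in; nothing more can be done
the job is handed in; nothing more can be done
```

The job is handed in at about 42 s of the 72 s allowed: the lying cell stood released on the brass disc for over a second, and the last pictures show all seven cells upright in the can (one in the middle, six around), though no verdict came back.

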